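# Bolt the lid of the biscuit case

## Robot

A 7-joint arm with a two-finger parallel gripper is mounted at the origin on the work surface. World frame = base frame: x ahead of the robot, y to its left, z up, the work surface at z = 0. Lengths are in m, angles in rad, forces in N, time in s.
With the tool pointing down it reaches from about 0.4 to 0.9 m from the base axis. Payload 5.6 kg.
Tool frame: the origin (TCP) lies between the finger pads; the fingertips stand 8 mm ahead of it and the grasp point (between the pads) lies 11 mm behind it; z points along the fingers, x is the direction in which the jaws open and shut, and the axes are right-handed (so a half turn about z gives the same grasp; the last joint's range is limited). The gripper opens to 92 mm and grips with 3 to 60 N. Pads are 20 mm wide; open, the fingers measure 128 mm over their backs; the gripper's body (75 mm by 189 mm) begins 69 mm behind the grasp point.
Start: joints at [1.198, 0.468, -0.012, 1.603, 0.006, 1.071, -0.056], TCP at [0.21, -0.615, 0.223] pointing down, gripper open.
Joint ranges: [-2.53, 2.53], [-0.31, 2.02], [-1.57, 1.55], [0.28, 2.44], [-1.29, 4.43], [0.15, 1.84], [-2.92, 2.92]. Speed limits (rad/s): [2.57, 2.57, 3.14, 3.14, 3.14, 3.14, 3.14].

## Interface

Orientations are given as a rotation vector (axis times angle).
In Python, from plant import manip, imaging, workorder gives the robot as it stands. The module is installed in compiled form; this text tells all that it offers.
- The arm moves only by the tool carry_out, never from a script. Its argument "deltas" is a list of rows, each an object of numbers: "dx", "dy", "dz": the shift along the tool's x, y, z in units of 0.25 m (1.0 is 0.25 m); "roll": the turn about the tool's z in units of 360 degrees (1.0 is 360 degrees). A call has 1 to 12 rows; each row is the pose to reach, as a shift and turn from the pose commanded when the call began, along the tool's axes at that moment, turning the shorter way round; what a row does not reach only later rows make up. A row lasts 1/12 s, in which the tool goes at most 41.7 mm and 7.16 degrees, less where a joint would pass 70% of its speed; a pose out of reach is approached as far as the arm can. A call with a number of a shift or a turn outside -1 to 1 is refused whole. A call with a gripper value outside its range is refused whole. "grip" is the opening, from 0 (shut) to 1 (fully open), set as the call begins (left out, the last holds). The fingers move at their own pace and stop on an object; "squeeze" is the grip in N (left out, the last holds). Time passes only in rows, so rows that repeat a pose let the fingers close. It gives the time, the measured TCP pose, the force and the opening at its end, in the units of the state.
- manip.observe(): the state, without advancing time (a new reading comes with each control period).
- imaging.grab_frame(name): name is "scene" or "top"; returns a dict with "img" (480x640x3 uint8, blue, green, red), "fx", "fy", "cx", "cy" (pixels), "world_from_camera" (4x4, takes a point from camera to world coordinates). Camera axes: x right, y up, looking along -z (the intrinsics and any distortion apply to the point x, -y, -z); pixel columns grow to the right and rows downward; lengths in m; the calibration is good to about 2 mm. A picture is of the moment at which its call begins. There is no depth.
- workorder.finish_job(): hands the job in, once; it reports no verdict.
The state is a dict: "time": time; "joint_pos": joint angles; "qvel": joint speeds; "joint_torque": joint torques, N m; "tool_pos": TCP position; "ee_rot": TCP orientation; "ft_force": force on the tool from outside, world axes, zero at the start; "wrist_torque": the same for the moment, N m; "finger_gap": finger opening in m.
Only numpy, scipy, OpenCV 4.12 (cv2) and the standard library are available. Lean on these libraries where they do the work, as an engineer would, in place of code of your own. Each camera call takes 0.05 s, during which the arm holds its last target. There are 200 camera calls.

## Task

Lock the lid of the steel biscuit case: with one fingertip press the long sprung plate of the safety catch well down and, keeping it down the whole way, push the bolt's upright tab along with the other fingertip until the bolt is fully home in its keeper. Then take the hand away so that the plate springs back up and locks the bolt, and finish clear of everything. Do not grasp or lift anything, and leave the things on and around the case where they stand.

Things in the scene. Friction and masses are not known exactly. Their poses are not given: they have to be found in the camera images.
- case: Low steel case, 284 x 304 mm, flat painted top 90 mm above the table; it cannot move. Origin: centre of its underside. z up; the bolt slides home along its +y; turned up to 43 degrees about the vertical. On its top, both lengthwise along y: the catch plate (x = -47 to -13 mm) and the bolt (x = 3 to 23). All else of the mechanism stays 21 mm or less above the top, save the bolt's tab.
- catch_plate (a point): Centre of the upper face of the catch's press plate: flat steel, 34 mm wide (case x), 94 mm long (case y); moves with it, axes as the case's. Released, it lies 38 mm above the case's top (128 above the table), at x = -30, y = -15 mm of the case. It goes straight down wherever it is pressed, and a fingertip can slide along it.
- catch (a joint): How far the catch plate is pressed, m: 0 released, 0.012 at its stop; spring 3 N at first, 8 N at the stop. Its tooth blocks the bolt until it is 0.006 down; let up on the way, it springs into the bolt's side notches (12 mm apart) and blocks it again. Press it 0.008 to 0.011.
- bolt_tab (a point): Middle of the rear (-y) face of the bolt's upright push tab, 12 mm below its upper edge: push here towards the case's +y. Tab: 30 mm wide (case x), 6 thick, upper edge 52 mm above the case's top, gap to the catch plate 26 mm. Drawn back it lies at x = 28, y = -20 mm of the case; moves with the bolt. The bar below it is only 16 mm above the top: a fingertip level with the pressed plate clears it.
- keeper (a point): Middle of the upper face of the keeper, the fixed steel bridge (30 mm wide, 18 mm along y, 21 mm above the case's top) that the bolt's end enters; at x = 13, y = 75 mm of the case. Axes as the case's.
- bolt (a joint): How far the bolt has slid home (along the case's +y), m: 0 drawn back, 0.038 at its end stop. Friction about 2 N, no spring. The catch can spring back up behind it once it is past 0.0345.
- stamp: Wooden biscuit stamp, 42 mm wide at its foot, 57 mm tall, standing loose on the case's top in its +x, -y corner. Origin: centre of its underside. Leave it alone.
- cutter: Steel ring cutter, 52 mm wide, 28 mm tall, loose on the case's top in its -x, +y corner. Origin: centre of its underside. Leave it alone.
- jar: Amber glass jar, 64 mm wide, 100 mm tall, on the table beside the case. Origin: centre of its underside. Leave it alone.
- mug: Steel cup without handle, 72 mm wide, 85 mm tall, on the table beside the case. Origin: centre of its underside. Leave it alone.

How it is judged:
On the way, in this order (a step that is already met when the one before it is completed fails the run):
1. a fingertip holds the catch plate down, the bolt still drawn back (value of joint catch above 0.0055 m and value of joint bolt below 0.006 m and contact force between the fingers and catch above 0.5 N), for 0.05 s.
2. the bolt is home while the catch is still held down (value of joint bolt above 0.0345 m and value of joint catch above 0.004 m), for 0.02 s.
At the end, for the whole second after the job is handed in: The bolt is home (more than 34 mm of its 38 mm), the catch plate is back up (within 2 mm), and the stamp, cutter, jar and cup stand within 20 mm of where they were, at rest (value of joint bolt above 0.034 m and value of joint catch below 0.002 m and distance of each of stamp, cutter, jar, mug from where it was at the start of the episode below 0.02 m and linear speed of each of stamp, cutter, jar, mug below 0.02 m/s); the robot touches nothing.
It fails at once if the catch is let up while the bolt is part way (value of joint bolt between 0.006 and 0.032 m and value of joint catch below 0.003 m).
It fails at once if the biscuit stamp is shoved, carried or lifted (distance of stamp from where it was at the start of the episode above 0.02 m or angle between stamp's own z axis and vertical above 0.5 rad).
It fails at once if the cutter is shoved, carried or lifted (distance of cutter from where it was at the start of the episode above 0.02 m or angle between cutter's own z axis and vertical above 0.5 rad).
It fails at once if the jar is shoved, carried or lifted (distance of jar from where it was at the start of the episode above 0.02 m or angle between jar's own z axis and vertical above 0.5 rad).
It fails at once if the cup is shoved, carried or lifted (distance of mug from where it was at the start of the episode above 0.02 m or angle between mug's own z axis and vertical above 0.5 rad).
It also fails if it takes over 32 s, if anything falls off the work surface, if the arm or the gripper's body presses on something with over 40 N, if the wrist force passes 120 N, or if a joint passes its speed limit or range.

## Working session

There is one attempt and no reset: what is moved stays moved. The work goes in short steps, Python scripts to look and compute and a tool call to move; the robot and the scene stay as the last step left them, time stands still between calls to the robot, and variables do not carry over. Pictures are saved under pics/ and viewed, about 8 in all and at most 12, crops included, and the job is handed in when it is done.

Besides the shell and the picture viewer there is one more tool, called as name(argument=value, ...) on one line, values as JSON. carry_out: Moves the arm, as the interface text tells. Shifts and turns lie within -1 to 1; 1 stands for 0.25 m of shift or 360 degrees of turn. Its arguments: {"type":"object","properties":{"deltas":{"type":"array"},"grip":{"type":"number"},"squeeze":{"type":"number"}},"required":["deltas"]}

```bash
mkdir -p pics; python3 - <<'E'
from plant import manip, imaging
import cv2
print(manip.observe())
for n in("scene","top"):
    f=imaging.grab_frame(n); cv2.imwrite(f"pics/{n}0.png",f["img"]); print(n,{k:v for k,v in f.items() if k!="img"})
E
```

```text
{'time': 0.0, 'joint_pos': array([ 1.19796263,  0.46838222, -0.01157637,  1.60367091,  0.00600792,
        1.07136664, -0.05628507]), 'qvel': array([ 0.00067034, -0.00011794, -0.00057312,  0.00134276,  0.00092012,
       -0.00127105,  0.00025553]), 'joint_torque': array([-9.06951391e-05, -5.20571709e+01, -1.23882067e-02, -2.43744439e+01,
       -5.65422024e-02,  1.72002276e-02,  1.72825894e-04]), 'tool_pos': array([ 0.21025126, -0.61443533,  0.22161747]), 'ee_rot': array([-2.55518187e+00,  1.82615706e+00,  2.41478424e-03]), 'ft_force': array([ 0.59842308, -0.43588982, -0.07534398]), 'wrist_torque': array([-0.02540874,  0.00559022,  0.06082128]), 'finger_gap': 0.09182201492241823}
scene {'fx': 508.218609277163, 'fy': 508.218609277163, 'cx': 325.3516175986456, 'cy': 243.44233655622776, 'world_from_camera': array([[-0.21470918, -0.55016961,  0.80697793,  1.54173031],
       [ 0.97640966, -0.10154601,  0.19055861,  0.23230257],
       [-0.02289416,  0.82885572,  0.55899378,  0.79676952],
       [ 0.        ,  0.        ,  0.        ,  1.        ]])}
top {'fx': 435.84066188212205, 'fy': 435.84066188212205, 'cx': 319.2324664764599, 'cy': 247.54880252234483, 'world_from_camera': array([[-0.05990667,  0.97231114, -0.22588103,  0.32456438],
       [-0.99820214, -0.05878738,  0.01168467,  0.00670394],
       [-0.00191782,  0.22617492,  0.97408482,  1.23860965],
       [ 0.        ,  0.        ,  0.        ,  1.        ]])}
```

View pics/scene0.png

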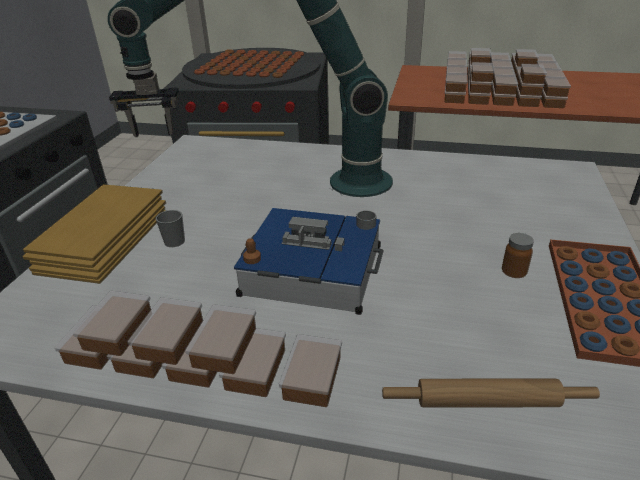

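View pics/top0.png

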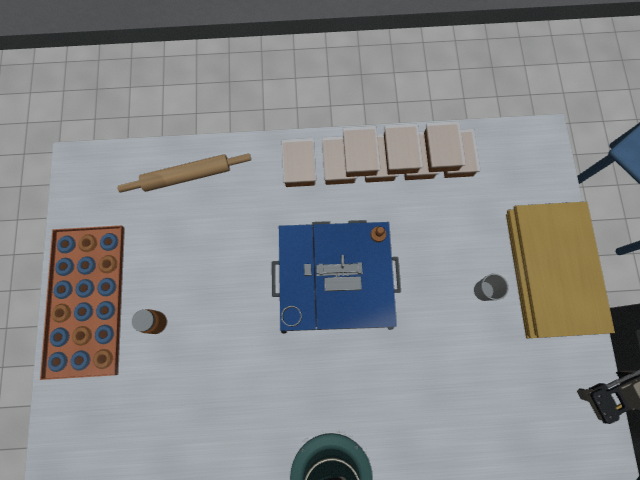

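The case sits near the middle of the top view (278–396, 222–332). The stamp is at (378,234) and the cutter at (291,316), so case +y is about world +y and its yaw is small. Next I fit the blue top in both cameras and check the result on crops.

```bash
cat > h.py <<'E'
import numpy as np, cv2
def to_plane(f,uv,z):
    uv=np.atleast_2d(uv).astype(float); T=f["world_from_camera"]
    d=np.c_[(uv[:,0]-f["cx"])/f["fx"],-(uv[:,1]-f["cy"])/f["fy"],-np.ones(len(uv))]@T[:3,:3].T
    return T[:3,3]+d*((z-T[2,3])/d[:,2])[:,None]
def to_px(f,P):
    T=f["world_from_camera"]; p=(np.atleast_2d(P)-T[:3,3])@T[:3,:3]
    return np.c_[f["cx"]-f["fx"]*p[:,0]/p[:,2],f["cy"]+f["fy"]*p[:,1]/p[:,2]]
def case2w(pose,P):
    x,y,a=pose; P=np.atleast_2d(P).astype(float); c,s=np.cos(a),np.sin(a)
    return np.c_[x+c*P[:,0]-s*P[:,1],y+s*P[:,0]+c*P[:,1],P[:,2]]
def plate(dz=0): return [[-.047,-.062,.128-dz],[-.013,-.062,.128-dz],[-.013,.032,.128-dz],[-.047,.032,.128-dz]]
def tab(b=0): return [[.013,-.020+b,.142],[.043,-.020+b,.142],[.043,-.014+b,.142],[.013,-.014+b,.142]]
def keeper(): return [[-.002,.066,.111],[.028,.066,.111],[.028,.084,.111],[-.002,.084,.111]]
def overlay(f,pose,name,dz=0,b=0,k=4,centre=None,extra=()):
    c=to_px(f,case2w(pose,[[0,0,.12]]) if centre is None else centre)[0]; w,h=780/k,580/k
    x0,y0=int(c[0]-w/2),int(c[1]-h/2); x0,y0=max(x0,0),max(y0,0)
    im=cv2.resize(f["img"][y0:y0+int(h),x0:x0+int(w)],None,fx=k,fy=k,interpolation=cv2.INTER_CUBIC)
    for P,col in((plate(dz),(0,0,255)),(tab(b),(0,255,255)),(keeper(),(255,0,255)),([[-.142,-.152,.09],[.142,-.152,.09],[.142,.152,.09],[-.142,.152,.09]],(0,255,0))):
        q=(to_px(f,case2w(pose,P))+.5-[x0,y0])*k
        cv2.polylines(im,[np.int32(q)],True,col,1)
    for P in extra: cv2.circle(im,tuple(int(v) for v in ((to_px(f,P)[0]+.5-[x0,y0])*k)),4,(0,165,255),1)
    cv2.imwrite(name,im)
E
python3 - <<'E'
from h import *; from plant import imaging
fs={n:imaging.grab_frame(n) for n in("scene","top")}
for n,f in fs.items():
    hsv=cv2.cvtColor(f["img"],cv2.COLOR_BGR2HSV)
    m=cv2.inRange(hsv,(100,130,60),(125,255,255)); nn,l,st,ce=cv2.connectedComponentsWithStats(cv2.morphologyEx(m,cv2.MORPH_CLOSE,np.ones((5,5))))
    i=1+np.argmax(st[1:,4]); v,u=np.nonzero(l==i)
    P=to_plane(f,np.c_[u,v],.09)[:,:2]
    r=cv2.minAreaRect((P*1000).astype(np.float32)); print(n,r,cv2.boxPoints(r).round(0).tolist())
    c,(w,h),a=r
    # edge 284 along case x
    a=(a+45)%90-45 
    pose=(c[0]/1000,c[1]/1000,np.radians(a)); print(pose)
    overlay(f,pose,f"pics/ov_{n}.png")
E
```

```text
scene ((520.8665161132812, -45.32273864746094), (302.1138610839844, 284.45184326171875), 88.49136352539062) [[375.0, -193.0], [659.0, -200.0], [667.0, 102.0], [383.0, 109.0]]
(0.5208665161132813, -0.04532273864746094, np.float64(-0.026330673697613428))
top ((515.3807983398438, -46.682830810546875), (301.5701904296875, 282.4585266113281), 88.80360412597656) [[371.0, -194.0], [653.0, -200.0], [660.0, 101.0], [377.0, 107.0]]
(0.5153807983398437, -0.046682830810546874, np.float64(-0.020881047158984284))
```

View pics/ov_top.png

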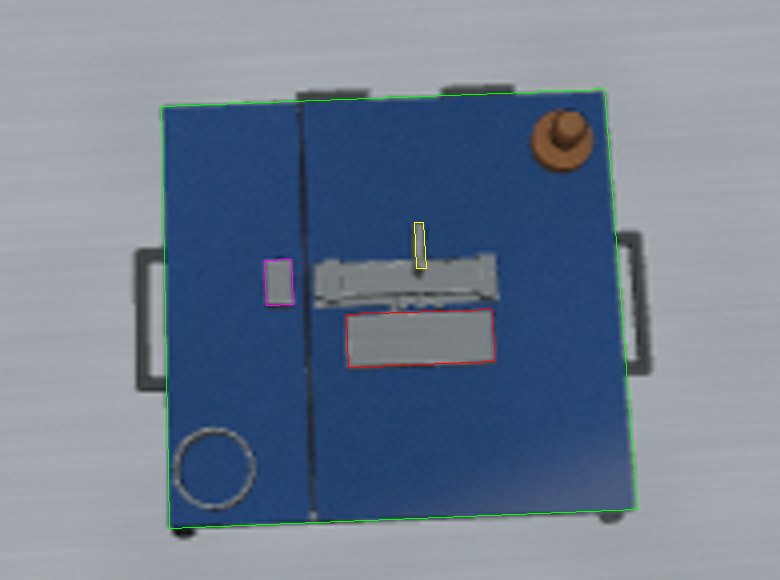

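View pics/ov_scene.png

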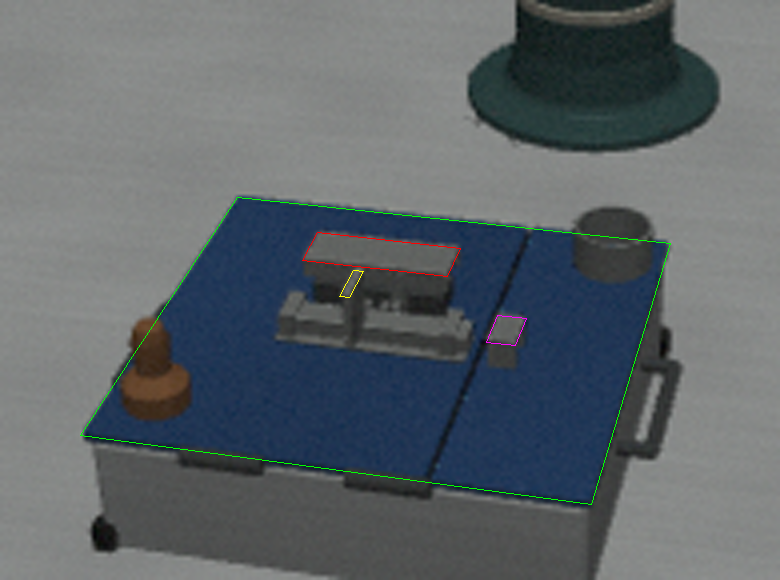

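The fit holds in both views: overlays of plate, tab, keeper and case outline coincide, and the measured size is 284×302 mm. The two cameras differ by 5 mm in x, so I average them to (0.518, -0.046, -0.023 rad). My plan is jaw axis along case x, opening about 44 mm, tool starting at case (-1, -45) mm.

```bash
cat > goal.py <<'E'
import sys; from h import *; from plant import manip
from scipy.spatial.transform import Rotation as R
POSE=(.518,-.046,-.023)
def report():
    s=manip.observe(); Rm=R.from_rotvec(s["ee_rot"]).as_matrix(); p=s["tool_pos"]
    c,sn=np.cos(POSE[2]),np.sin(POSE[2]); d=p[:2]-POSE[:2]
    print("t",s["time"],"case xyz mm",(np.r_[c*d[0]+sn*d[1],-sn*d[0]+c*d[1],p[2]]*1000).round(1),"F",s["ft_force"].round(2),"gap",s["finger_gap"])
    print("tilt",Rm[:,2].round(4),"q",s["joint_pos"].round(2)); return s,Rm,p
def goal(x,y,z):
    s,Rm,p=report(); t=case2w(POSE,[[x/1e3,y/1e3,z/1e3]])[0]
    yaw=np.arctan2(Rm[1,0],Rm[0,0]); dyaw=(POSE[2]-yaw+np.pi)%(2*np.pi)-np.pi
    print("units dxyz",((t-p)@Rm/.25).round(4),"roll",round(-dyaw/2/np.pi,4))
if __name__=="__main__": goal(*map(float,sys.argv[1:4]))
E
python3 goal.py -1 -45 215
```

```text
t 0.2 case xyz mm [-294.5 -575.6  222. ] F [-0.22 -0.1  -0.3 ] gap 0.09165054011220507
tilt [-4.e-04  9.e-04 -1.e+00] q [ 1.2   0.47 -0.01  1.6   0.01  1.07 -0.06]
units dxyz [-1.5862 -1.8349  0.0296] roll -0.1939
```

carry_out(deltas=[{"dx":-0.8,"dy":-0.92,"roll":-0.1},{"dx":-0.8,"dy":-0.92,"roll":-0.1},{"dx":-0.8,"dy":-0.92,"roll":-0.1},{"dx":-0.8,"dy":-0.92,"roll":-0.1},{"dx":-0.8,"dy":-0.92,"roll":-0.1},{"dx":-0.8,"dy":-0.92,"roll":-0.1},{"dx":-0.8,"dy":-0.92,"roll":-0.1},{"dx":-0.8,"dy":-0.92,"roll":-0.1},{"dx":-0.8,"dy":-0.92,"roll":-0.1},{"dx":-0.8,"dy":-0.92,"roll":-0.1}], grip=0.48)

```text
$.deltas[0]: bad value
```

```bash
python3 goal.py -1 -45 215
```

```text
t 0.2 case xyz mm [-294.5 -575.6  222. ] F [-0.22 -0.1  -0.3 ] gap 0.09165054011220507
tilt [-4.e-04  9.e-04 -1.e+00] q [ 1.2   0.47 -0.01  1.6   0.01  1.07 -0.06]
units dxyz [-1.5862 -1.8349  0.0296] roll -0.1939
```

The row was refused, probably because every key is needed, so I add dz.

carry_out(deltas=[{"dx":-0.8,"dy":-0.92,"dz":0,"roll":-0.1},{"dx":-0.8,"dy":-0.92,"dz":0,"roll":-0.1},{"dx":-0.8,"dy":-0.92,"dz":0,"roll":-0.1},{"dx":-0.8,"dy":-0.92,"dz":0,"roll":-0.1},{"dx":-0.8,"dy":-0.92,"dz":0,"roll":-0.1},{"dx":-0.8,"dy":-0.92,"dz":0,"roll":-0.1},{"dx":-0.8,"dy":-0.92,"dz":0,"roll":-0.1},{"dx":-0.8,"dy":-0.92,"dz":0,"roll":-0.1},{"dx":-0.8,"dy":-0.92,"dz":0,"roll":-0.1},{"dx":-0.8,"dy":-0.92,"dz":0,"roll":-0.1}], grip=0.48)

```text
time: 1.03
tool_pos: [0.3634, -0.3512, 0.2227]
ee_rot: [2.995, -0.945, 0.0]
ft_force: [-0.6, -1.2, 0.4]
finger_gap: 0.0443
```

```bash
python3 goal.py -1 -45 215
```

```text
t 1.0333 case xyz mm [-147.5 -308.6  222.7] F [-0.62 -1.21  0.37] gap 0.044331713603288664
tilt [-1.e-04 -6.e-04 -1.e+00] q [ 0.93  0.24 -0.27  1.94  0.08  0.97  0.02]
units dxyz [-0.0976 -1.2025  0.0301] roll -0.0936
```

carry_out(deltas=[{"dx":-0.08,"dy":-0.98,"dz":0,"roll":-0.0936},{"dx":-0.08,"dy":-0.98,"dz":0,"roll":-0.0936},{"dx":-0.08,"dy":-0.98,"dz":0,"roll":-0.0936},{"dx":-0.08,"dy":-0.98,"dz":0,"roll":-0.0936},{"dx":-0.08,"dy":-0.98,"dz":0,"roll":-0.0936},{"dx":-0.08,"dy":-0.98,"dz":0,"roll":-0.0936},{"dx":-0.08,"dy":-0.98,"dz":0,"roll":-0.0936},{"dx":-0.08,"dy":-0.98,"dz":0,"roll":-0.0936},{"dx":-0.08,"dy":-0.98,"dz":0,"roll":-0.0936},{"dx":-0.08,"dy":-0.98,"dz":0,"roll":-0.0936},{"dx":-0.08,"dy":-0.98,"dz":0,"roll":-0.0936}])

```text
time: 1.95
tool_pos: [0.4871, -0.1416, 0.2224]
ee_rot: [3.141, -0.045, -0.001]
ft_force: [-0.8, 0.4, 0.8]
finger_gap: 0.0444
```

```bash
python3 goal.py -1 -45 160
```

```text
t 1.95 case xyz mm [-28.7 -96.3 222.4] F [-0.78  0.36  0.84] gap 0.04444646700362552
tilt [-6.e-04 -6.e-04 -1.e+00] q [ 0.64  0.28 -0.5   1.92  0.16  0.98  0.05]
units dxyz [ 0.1097 -0.2059  0.2493] roll -0.0009
```

carry_out(deltas=[{"dx":0.11,"dy":-0.206,"dz":0.1,"roll":-0.001},{"dx":0.11,"dy":-0.206,"dz":0.18,"roll":-0.001},{"dx":0.11,"dy":-0.206,"dz":0.25,"roll":-0.001},{"dx":0.11,"dy":-0.206,"dz":0.25,"roll":-0.001},{"dx":0.11,"dy":-0.206,"dz":0.25,"roll":-0.001},{"dx":0.11,"dy":-0.206,"dz":0.25,"roll":-0.001}])

```text
time: 2.45
tool_pos: [0.5169, -0.0901, 0.161]
ee_rot: [3.141, -0.033, 0.001]
ft_force: [-0.5, -0.7, -0.2]
finger_gap: 0.0442
```

```bash
python3 - <<'E'
from goal import *; from plant import imaging
s,Rm,p=report()
tips=[(p+Rm@[sx*(.022+k*.018),sy*.01,.008]) for sx in(-1,1) for sy in(-1,1) for k in(0,1)]
ims=[]
for n in("scene","top"):
    f=imaging.grab_frame(n); overlay(f,POSE,"t.png",k=6 if n=="scene" else 6,centre=[p-[0,0,.02]],extra=tips); ims.append(cv2.imread("t.png")[:, 130:650])
im=np.hstack(ims); cv2.imwrite("pics/near.png",cv2.resize(im,(800,int(im.shape[0]*800/im.shape[1]))))
E
python3 goal.py -1 -45 145
```

```text
t 2.45 case xyz mm [-1.00e-01 -4.41e+01  1.61e+02] F [-0.5  -0.71 -0.23] gap 0.044216822258071116
tilt [ 9.e-04 -8.e-04 -1.e+00] q [ 0.51  0.39 -0.49  1.94  0.24  0.87 -0.12]
t 2.55 case xyz mm [  0.3 -43.9 161.5] F [ 1.   -0.18  0.72] gap 0.04437176539550522
tilt [ 0.0022 -0.0011 -1.    ] q [ 0.51  0.39 -0.49  1.94  0.24  0.87 -0.12]
units dxyz [-0.0052  0.0043  0.0658] roll 0.0004
```

View pics/near.png

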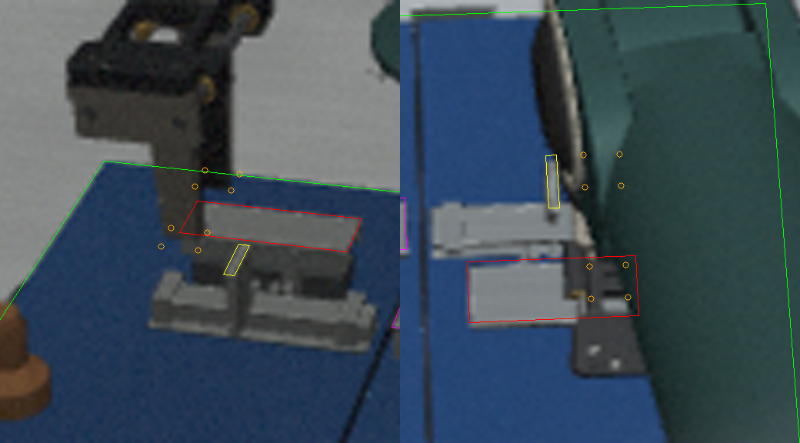

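The view agrees with the prediction: the near finger's tip sits behind the tab at (175,245), and the far finger is over the rear end of the plate. Now I descend to just above the plate, then press.

carry_out(deltas=[{"dx":-0.004,"dy":0.004,"dz":0.04,"roll":0},{"dx":-0.004,"dy":0.004,"dz":0.08,"roll":0},{"dx":-0.004,"dy":0.004,"dz":0.08,"roll":0},{"dx":-0.004,"dy":0.004,"dz":0.08,"roll":0}])

```text
time: 2.88
tool_pos: [0.5149, -0.0896, 0.1392]
ee_rot: [-3.141, 0.029, 0.003]
ft_force: [-0.1, -0.5, -0.2]
finger_gap: 0.0448
```

```bash
python3 goal.py -1 -45 127
```

```text
t 2.8833 case xyz mm [ -2.1 -43.7 139.2] F [-0.11 -0.48 -0.17] gap 0.04475416131723468
tilt [-1.8e-03  3.0e-04 -1.0e+00] q [ 0.5   0.42 -0.48  1.96  0.26  0.83 -0.14]
units dxyz [0.0046 0.0053 0.0489] roll 0.0007
```

carry_out(deltas=[{"dx":0.002,"dy":0,"dz":0.015,"roll":0},{"dx":0.004,"dy":0,"dz":0.03,"roll":0},{"dx":0.004,"dy":0,"dz":0.04,"roll":0},{"dx":0.004,"dy":0,"dz":0.046,"roll":0},{"dx":0.004,"dy":0,"dz":0.046,"roll":0},{"dx":0.004,"dy":0,"dz":0.046,"roll":0}])

```text
time: 3.38
tool_pos: [0.5166, -0.0896, 0.1288]
ee_rot: [3.141, -0.029, -0.0]
ft_force: [-1.5, 0.0, 6.3]
finger_gap: 0.0442
```

```bash
python3 - <<'E'
from goal import *; from plant import imaging
for i in range(4):
    report(); f=imaging.grab_frame("scene")
overlay(f,POSE,"pics/press.png",k=6,dz=.009); goal(-1,-45,126.5)
E
```

```text
t 3.3833 case xyz mm [ -0.4 -43.6 128.8] F [-1.53  0.04  6.27] gap 0.0441857262772208
tilt [-3.e-04 -3.e-04 -1.e+00] q [ 0.5   0.43 -0.48  1.96  0.27  0.81 -0.15]
t 3.4333 case xyz mm [ -0.4 -43.6 128.8] F [-2.22 -1.14  5.16] gap 0.04417258750273928
tilt [-2.e-04 -3.e-04 -1.e+00] q [ 0.5   0.43 -0.48  1.96  0.27  0.81 -0.15]
t 3.4833 case xyz mm [ -0.4 -43.6 128.8] F [-1.92 -0.55  5.55] gap 0.0439102781226187
tilt [-3.e-04 -4.e-04 -1.e+00] q [ 0.5   0.43 -0.48  1.96  0.27  0.81 -0.15]
t 3.5333 case xyz mm [ -0.4 -43.6 128.9] F [-1.84 -0.65  5.04] gap 0.04360607546869778
tilt [-2.e-04 -4.e-04 -1.e+00] q [ 0.5   0.43 -0.48  1.96  0.27  0.81 -0.15]
t 3.5833 case xyz mm [ -0.4 -43.6 128.9] F [-2.29 -0.09  6.15] gap 0.044137207186373824
tilt [-2.e-04 -4.e-04 -1.e+00] q [ 0.5   0.43 -0.48  1.96  0.27  0.81 -0.15]
units dxyz [-0.0024  0.0055  0.0095] roll 0.0007
```

View pics/press.png

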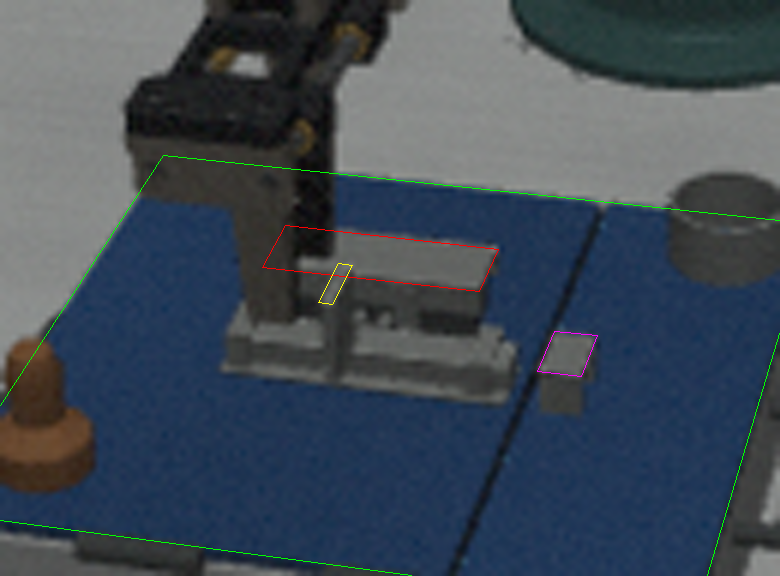

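The force of about 5.6 N and tip height of 120.8 mm agree: the plate is about 7 mm down and the finger is on it. I press 2.5 mm more.

carry_out(deltas=[{"dx":0,"dy":0,"dz":0.005,"roll":0},{"dx":0,"dy":0,"dz":0.01,"roll":0},{"dx":0,"dy":0,"dz":0.01,"roll":0},{"dx":0,"dy":0,"dz":0.01,"roll":0}])

```text
time: 3.92
tool_pos: [0.5166, -0.0896, 0.1265]
ee_rot: [3.141, -0.029, -0.0]
ft_force: [-2.5, -1.3, 6.5]
finger_gap: 0.0441
```

```bash
python3 goal.py -1 -30 126.5
```

```text
t 3.9167 case xyz mm [ -0.4 -43.6 126.5] F [-2.46 -1.26  6.5 ] gap 0.04408357768564078
tilt [-2.e-04 -4.e-04 -1.e+00] q [ 0.5   0.44 -0.48  1.96  0.27  0.8  -0.15]
units dxyz [-0.0022 -0.0543 -0.0002] roll 0.0007
```

carry_out(deltas=[{"dx":0,"dy":-0.01,"dz":0,"roll":0},{"dx":0,"dy":-0.02,"dz":0,"roll":0},{"dx":0,"dy":-0.03,"dz":0,"roll":0},{"dx":0,"dy":-0.04,"dz":0,"roll":0},{"dx":0,"dy":-0.05,"dz":0,"roll":0},{"dx":0,"dy":-0.06,"dz":0,"roll":0},{"dx":0,"dy":-0.07,"dz":0,"roll":0},{"dx":0,"dy":-0.08,"dz":0,"roll":0},{"dx":0,"dy":-0.09,"dz":0,"roll":0},{"dx":0,"dy":-0.1,"dz":0,"roll":0}])

```text
time: 4.75
tool_pos: [0.5184, -0.0675, 0.127]
ee_rot: [3.137, -0.031, 0.004]
ft_force: [-0.6, -6.5, 6.2]
finger_gap: 0.0436
```

```bash
python3 goal.py -1 8 126.5
```

```text
t 4.75 case xyz mm [  0.9 -21.5 127. ] F [-0.59 -6.47  6.23] gap 0.043625497786363245
tilt [ 0.0027 -0.004  -1.    ] q [ 0.45  0.43 -0.48  1.97  0.28  0.8  -0.2 ]
units dxyz [-0.0071 -0.1181  0.0016] roll 0.0005
```

carry_out(deltas=[{"dx":-0.002,"dy":-0.01,"dz":0.001,"roll":0},{"dx":-0.003,"dy":-0.02,"dz":0.002,"roll":0},{"dx":-0.003,"dy":-0.03,"dz":0.002,"roll":0},{"dx":-0.003,"dy":-0.04,"dz":0.002,"roll":0},{"dx":-0.003,"dy":-0.05,"dz":0.002,"roll":0},{"dx":-0.003,"dy":-0.06,"dz":0.002,"roll":0},{"dx":-0.003,"dy":-0.07,"dz":0.002,"roll":0},{"dx":-0.003,"dy":-0.08,"dz":0.002,"roll":0},{"dx":-0.003,"dy":-0.09,"dz":0.002,"roll":0},{"dx":-0.003,"dy":-0.1,"dz":0.002,"roll":0},{"dx":-0.003,"dy":-0.11,"dz":0.002,"roll":0},{"dx":-0.003,"dy":-0.114,"dz":0.002,"roll":0}])

```text
time: 5.75
tool_pos: [0.5188, -0.0386, 0.1268]
ee_rot: [3.138, -0.031, 0.006]
ft_force: [1.6, -7.7, 7.3]
finger_gap: 0.0439
```

```bash
python3 goal.py -1 10 126.5
```

```text
t 5.75 case xyz mm [  0.6   7.4 126.8] F [ 1.62 -7.65  7.34] gap 0.043882226572363965
tilt [ 0.0039 -0.0036 -1.    ] q [ 0.41  0.43 -0.49  1.98  0.28  0.8  -0.26]
units dxyz [-0.0064 -0.0106  0.0011] roll 0.0006
```

carry_out(deltas=[{"dx":0,"dy":-0.006,"dz":0.001,"roll":0},{"dx":0,"dy":-0.012,"dz":0.001,"roll":0},{"dx":0,"dy":-0.016,"dz":0.001,"roll":0},{"dx":0,"dy":-0.016,"dz":0.001,"roll":0}])

```text
time: 6.08
tool_pos: [0.5188, -0.037, 0.1266]
ee_rot: [3.135, -0.034, 0.006]
ft_force: [0.3, -11.5, 8.0]
finger_gap: 0.0441
```

```bash
python3 goal.py -1 10 126.5
```

```text
t 6.0833 case xyz mm [  0.6   9.  126.6] F [  0.31 -11.46   8.01] gap 0.044106093967767906
tilt [ 0.0035 -0.0061 -1.    ] q [ 0.4   0.43 -0.48  1.98  0.28  0.8  -0.27]
units dxyz [-0.0062 -0.0038  0.0003] roll 0.0002
```

The force rises while motion stalls, so the bolt seems to be at its stop. One more small push should confirm it, with a picture.

carry_out(deltas=[{"dx":0,"dy":-0.008,"dz":0,"roll":0},{"dx":0,"dy":-0.016,"dz":0,"roll":0},{"dx":0,"dy":-0.016,"dz":0,"roll":0},{"dx":0,"dy":-0.016,"dz":0,"roll":0}])

```text
time: 6.42
tool_pos: [0.5187, -0.0365, 0.1266]
ee_rot: [3.131, -0.039, 0.004]
ft_force: [-0.5, -18.4, 9.0]
finger_gap: 0.0437
```

```bash
python3 - <<'E'
from goal import *; from plant import imaging
report(); f=imaging.grab_frame("scene"); overlay(f,POSE,"pics/home.png",k=6,dz=.009,b=.038)
E
```

```text
t 6.4167 case xyz mm [  0.5   9.5 126.6] F [ -0.54 -18.45   9.03] gap 0.04373989881916664
tilt [ 0.0027 -0.0099 -0.9999] q [ 0.39  0.43 -0.48  1.98  0.29  0.8  -0.28]
```

View pics/home.png

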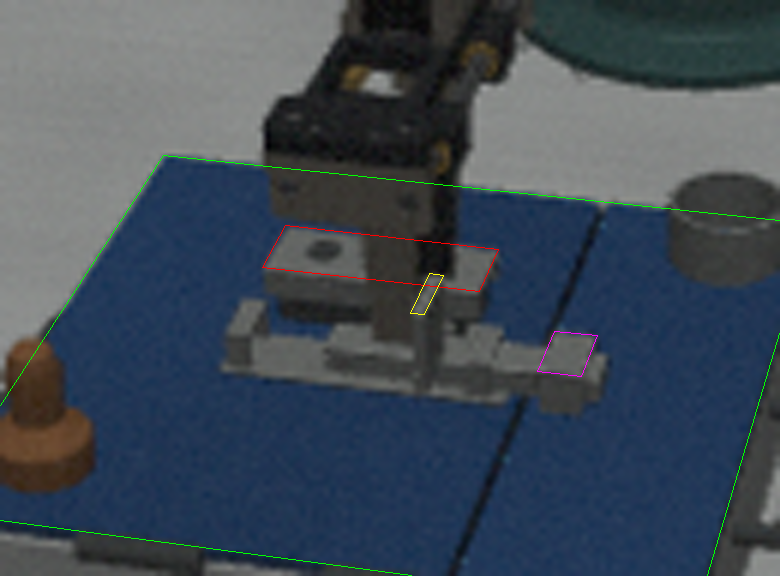

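The bolt is home: the tab (425,295) matches the 38 mm overlay, the bar's end comes out past the keeper at (600,375), and 18 N gave no further travel. Now I back off the tab, then rise.

carry_out(deltas=[{"dx":0,"dy":0.02,"dz":0,"roll":0},{"dx":0,"dy":0.04,"dz":0,"roll":0},{"dx":0,"dy":0.06,"dz":0,"roll":0},{"dx":0,"dy":0.06,"dz":0,"roll":0},{"dx":0,"dy":0.06,"dz":-0.02,"roll":0},{"dx":0,"dy":0.06,"dz":-0.05,"roll":0},{"dx":0,"dy":0.06,"dz":-0.1,"roll":0},{"dx":0,"dy":0.06,"dz":-0.2,"roll":0},{"dx":0,"dy":0.06,"dz":-0.35,"roll":0},{"dx":0,"dy":0.06,"dz":-0.48,"roll":0},{"dx":0,"dy":0.06,"dz":-0.48,"roll":0},{"dx":0,"dy":0.06,"dz":-0.48,"roll":0}])

```text
time: 7.47
tool_pos: [0.5174, -0.0434, 0.2471]
ee_rot: [3.14, -0.029, 0.005]
ft_force: [-0.8, 0.6, -0.7]
finger_gap: 0.0439
```

```bash
python3 - <<'E'
from goal import *; from plant import imaging
s=report()[0]; f=imaging.grab_frame("scene"); overlay(f,POSE,"pics/end.png",k=4,b=.038); print(s["qvel"].round(3))
E
```

```text
t 7.4667 case xyz mm [ -0.7   2.6 247.1] F [-0.84  0.59 -0.65] gap 0.04393480418249823
tilt [ 0.0032 -0.0014 -1.    ] q [ 0.48  0.27 -0.54  1.87  0.16  1.04 -0.15]
[-0.007  0.041  0.014  0.05   0.005 -0.01  -0.005]
```

View pics/end.png

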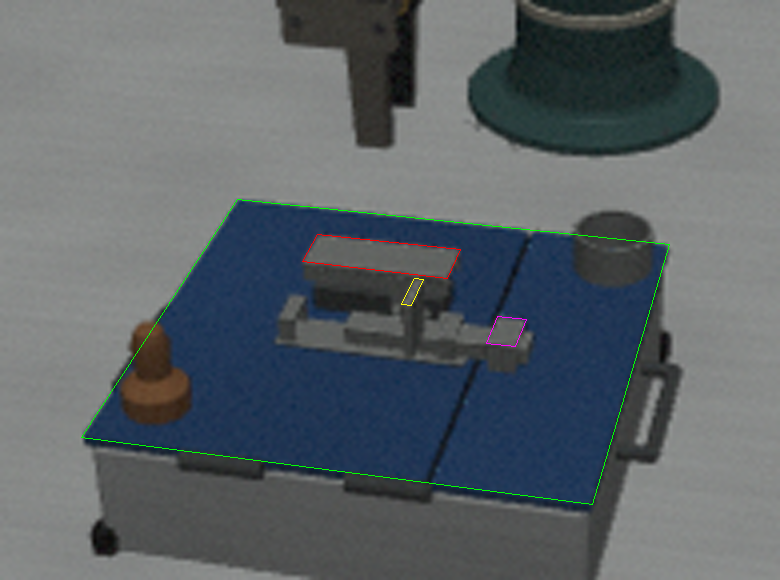

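The plate is back up on the released outline, the tab is on the 38 mm outline at (412,292), and the stamp and cutter haven't moved. The hand is clear, so I hand the job in.

```bash
python3 -c "
from plant import workorder; print(workorder.finish_job())"
```

```text
the job is handed in; nothing more can be done
None
```

The lid is locked and the job is handed in; no verdict was reported. One fingertip pressed the catch plate about 9.5 mm down and held it at about 9 mm while the other pushed the tab. The bolt slid until it stopped: pushing up to 18 N moved it no further. I then backed off the tab and lifted the hand about 120 mm.

**Last checks:** In the final picture the plate is back at its released height, the bolt lies at 38 mm and through the keeper, and the stamp and cutter stand where they were. The hand was clear, with no more than sensor noise on the force reading (under 1 N), and the clock was at 7.5 s of 32 s.

**Disagreements and gaps:**
- The two cameras put the case 5 mm apart in x, so I used about the mean, and the contact heights and end stop agreed with it.
- My first move call was refused because its rows had no dz; the arm did not move.
- I did not look at the jar and cup again. The arm passed well above the cup and did not go near the jar.

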